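# Set out the seasoning board beside the pressure cooker

## Robot

A 6-joint arm with a two-finger parallel gripper is mounted at the origin on the work surface. World frame = base frame: x ahead of the robot, y to its left, z up, the work surface at z = 0. Lengths are in m, angles in rad, forces in N, time in s.
With the tool pointing down it reaches from about 0.4 to 0.825 m from the base axis. Payload 7 kg.
Tool frame: the origin (TCP) lies at the very end of the fingers, on their centre line; the grasp point (between the pads) lies arm.grasp_offset behind it (arm.grasp_offset is the distance from the TCP to the grasp point, in m); z points along the fingers, y is the line along which they close (so a half turn about z gives the same grasp; the last joint's range is limited). The gripper opens to 88 mm and grips with 3 to 60 N. Pads are 19 mm wide; open, the fingers measure 130 mm over their backs; the gripper's body (78 mm by 193 mm) begins 47 mm behind the grasp point.
Start: joints at [1.47, 0.359, 0.012, 0, -1.224, -0.288], TCP at [0.256, 0.625, 0.227] pointing down, gripper open.
Joint ranges: [-3.07, 3.07], [-1.43, 2.12], [-1.02, 1.25], [-3.03, 1.67], [-3.05, -0], [-3.03, 3.03]. Speed limits (rad/s): [2.39, 2.39, 3.01, 3.14, 3.14, 3.14].

## Interface

Orientations are given as a rotation vector (axis times angle).
In Python, from plant import sensors, eyes, finish_job, arm gives the robot as it stands. The module is installed in compiled form; this text tells all that it offers.
- The arm moves only by the tool apply_moves, never from a script. Its argument "series" is a list of rows, each an object of numbers: "rx", "ry", "rz": the turn, a rotation vector about the tool's x, y, z in rad; "tx", "ty", "tz": the shift along the tool's x, y, z in mm; "fingers": the opening, from 0 (shut) to 1 (fully open). A call has 1 to 12 rows; each row is the pose to reach, as a shift and turn from the pose commanded when the call began, along the tool's axes at that moment; what a row does not reach only later rows make up. A row lasts 1/10 s, in which the tool goes at most 50 mm and 8.59 degrees, less where a joint would pass 70% of its speed; a pose out of reach is approached as far as the arm can. A call with a gripper value outside its range is refused whole. The fingers move at their own pace and stop on an object; the grip force is fixed at half the most. Time passes only in rows, so rows that repeat a pose let the fingers close. It gives the time, the measured TCP pose, the force, the opening and the grip force at its end, in the units of the state.
- sensors.observe(): the state, without advancing time (a new reading comes with each control period).
- eyes.capture(name): name is "scene" or "side" or "wrist"; returns a dict with "frame" (480x640x3 uint8, red, green, blue), "K" (3x3 intrinsics, pixels), "origin" and "orientation" of the camera in the world. Camera axes: x right, y up, looking along -z (the intrinsics and any distortion apply to the point x, -y, -z); pixel columns grow to the right and rows downward; lengths in m; the calibration is good to about 2 mm. A picture is of the moment at which its call begins. There is no depth.
- finish_job(): hands the job in; it is judged then, once.
The state is a dict: "clock": time; "q": joint angles; "qvel": joint speeds; "joint_torque": joint torques, N m; "tool_pos": TCP position; "tcp_rot": TCP orientation; "contact_force": force on the tool from outside, world axes, zero at the start; "moment": the same for the moment, N m; "gripper_width": finger opening in m; "grip_force": force on a finger pad.
Only numpy, scipy, OpenCV 4.12 (cv2) and the standard library are available. Lean on these libraries where they do the work, as an engineer would, in place of code of your own. Each camera call takes 0.05 s, during which the arm holds its last target. There are 200 camera calls.

## Task

Get the wooden seasoning board ready for cooking: stand the glass jar on the empty circle between the salt and the pepper and close it with its aluminium lid, stand the red chilli pot on the circle behind the white salt pot, and the green oregano pot on the circle behind the dark pepper mill (behind means farther from the robot). Everything stands upright, centred on its circle, with the lid seated flat. Leave the salt, the pepper and the blue tin where they are.

Things in the scene. Friction and masses are not known exactly. Their poses are not given: they have to be found in the camera images.
- board: Fixed pale wooden board, 185 (x) by 280 (y) by 12 mm thick. Origin: centre of underside; x to its back edge (away from the robot), y to the robot's left (turned up to 0.3 rad). Five dark-ringed flush circles, 66 mm: front row x = -45, y = 90, 0, -90; back row x = 45, y = 90, -90 mm. Salt and pepper stand on the outer front circles, either way round; the other three are empty.
- salt: White ceramic salt pot, loose, 44 mm across, 72 mm tall, standing on one outer front circle of the board. Origin: centre of its underside; z up.
- pepper: Dark brown wooden pepper mill with a waist and a small brass ball on top, loose, 44 mm across, 89 mm tall, standing on the other outer front circle. Origin: centre of its underside; z up.
- jar: Empty clear glass storage jar, open at the top, loose: straight round wall 60 mm outside, 4 mm thick (52 mm inside), 85 mm tall, about 0.2 kg, upright on the worktop. Origin: centre of its underside; z up.
- lid: Aluminium lid of the jar, 0.08 kg: disc 66 mm across, 4 mm thick; under it a plug 42 mm across, 6 mm deep; on it a black knob 18 mm across, 30 mm tall (40 mm in all). Starts on the worktop, right way up, standing on its plug. Origin: centre of the plug's underside; z up. Seated: plug in the jar's mouth, disc on the rim, origin 79 mm above the jar's origin.
- chilli: Red round chilli pot, loose, about 0.15 kg: straight body 48 mm across and 62 mm tall, with a fixed pale wooden stopper 28 mm across on top (74 mm tall in all). Origin: centre of its underside; z up.
- oregano: Green round oregano pot, loose, otherwise the same as the chilli pot: body 48 mm across and 62 mm tall, pale wooden stopper 28 mm across (74 mm in all). Origin: centre of its underside; z up.
- tin: Blue round tin with a steel top, loose, 54 mm across, 83 mm tall, standing upright among the things to be moved. Not to be moved. Origin: centre of its underside; z up.
Things that resemble listed ones, but are neither listed nor needed, are in the scene too. What is shaped like the jar but pink is not meant.

How it is judged:
At the end, for the whole second after the job is handed in: Jar on the middle front circle, chilli behind the salt, oregano behind the pepper: each upright (0.1 rad), on the board, within 14 mm of its circle's centre along each board axis. Lid seated on the jar: 8 mm of its axis, 4 mm of seated height, 0.1 rad of level. All four at rest (x of jar in the frame of board between -0.059 and -0.031 m and y of jar in the frame of board between -0.014 and 0.014 m and z of jar in the frame of board between 0.008 and 0.016 m and angle between each of jar, lid's own z axis and vertical below 0.1 rad and horizontal distance between lid and jar below 0.008 m and z of lid in the frame of jar between 0.075 and 0.083 m and ((y of salt in the frame of board above 0.05 m and x of chilli in the frame of board between 0.031 and 0.059 m and y of chilli in the frame of board between 0.076 and 0.104 m and z of chilli in the frame of board between 0.008 and 0.016 m and angle between chilli's own z axis and vertical below 0.1 rad) or (y of salt in the frame of board below -0.05 m and x of chilli in the frame of board between 0.031 and 0.059 m and y of chilli in the frame of board between -0.104 and -0.076 m and z of chilli in the frame of board between 0.008 and 0.016 m and angle between chilli's own z axis and vertical below 0.1 rad)) and ((y of pepper in the frame of board above 0.05 m and x of oregano in the frame of board between 0.031 and 0.059 m and y of oregano in the frame of board between 0.076 and 0.104 m and z of oregano in the frame of board between 0.008 and 0.016 m and angle between oregano's own z axis and vertical below 0.1 rad) or (y of pepper in the frame of board below -0.05 m and x of oregano in the frame of board between 0.031 and 0.059 m and y of oregano in the frame of board between -0.104 and -0.076 m and z of oregano in the frame of board between 0.008 and 0.016 m and angle between oregano's own z axis and vertical below 0.1 rad)) and linear speed of each of jar, lid, chilli, oregano below 0.01 m/s); the robot touches nothing.
It fails at once if the salt pot is shifted by more than 12 mm or tipped (distance of salt from where it was at the start of the episode above 0.012 m or angle between salt's own z axis and vertical above 0.25 rad).
It fails at once if the pepper mill is shifted by more than 12 mm or tipped (distance of pepper from where it was at the start of the episode above 0.012 m or angle between pepper's own z axis and vertical above 0.25 rad).
It fails at once if the blue tin is shifted by more than 20 mm or tipped (distance of tin from where it was at the start of the episode above 0.02 m or angle between tin's own z axis and vertical above 0.25 rad).
It also fails if it takes over 104 s, if anything falls off the work surface, if the arm or the gripper's body presses on something with over 40 N, if the wrist force passes 120 N, or if a joint passes its speed limit or range.

## Working session

There is one attempt and no reset: what is moved stays moved. The work goes in short steps, Python scripts to look and compute and a tool call to move; the robot and the scene stay as the last step left them, time stands still between calls to the robot, and variables do not carry over. Pictures are saved under pics/ and viewed, at most 14 in all, crops included, and the job is handed in when it is done.

Besides the shell and the picture viewer there is one more tool, called after "Call:" by a JSON object that holds its "name" and its "arguments". apply_moves: Moves the arm, as the interface text tells. Its arguments: {"type":"object","properties":{"series":{"type":"array"}},"required":["series"]}

```bash
mkdir -p pics; ls
cat > h.py <<'E'
import numpy as np, cv2
from plant import sensors, eyes, arm
from scipy.spatial.transform import Rotation as R
def cap(n,f=None):
    c=eyes.capture(n)
    if f: cv2.imwrite('pics/'+f,c['frame'][:,:,::-1])
    return c
def rot(o):
    o=np.asarray(o,float)
    return o if o.shape==(3,3) else R.from_rotvec(o).as_matrix() if o.size==3 else R.from_quat(o).as_matrix()
def ray(c,uv):
    p=np.linalg.inv(c['K'])@np.array([uv[0],uv[1],1.])
    return np.array(c['origin']),rot(c['orientation'])@np.array([p[0],-p[1],-p[2]])
def plane(c,uv,z):
    o,d=ray(c,uv); return o+d*(z-o[2])/d[2]
def proj(c,P):
    p=rot(c['orientation']).T@(np.asarray(P,float)-c['origin']); q=c['K']@np.array([p[0],-p[1],-p[2]]); return q[:2]/q[2]
def tri(obs):
    A=np.zeros((3,3));b=np.zeros(3)
    for c,uv in obs:
        o,d=ray(c,uv); d=d/np.linalg.norm(d); M=np.eye(3)-np.outer(d,d); A+=M;b+=M@o
    return np.linalg.solve(A,b)
E
python3 - <<'E'
from h import *
s=sensors.observe(); print(s); print(arm.grasp_offset,[a for a in dir(arm) if a[0]!='_'])
for n in ['scene','side','wrist']:
    c=cap(n,n+'0.png'); print(n,{k:v for k,v in c.items() if k!='frame'})
E
```

```text
pics
{'clock': 0.0, 'q': array([ 1.47010132e+00,  3.59427527e-01,  1.10730250e-02, -3.84821886e-04,
       -1.22412575e+00, -2.88107934e-01]), 'qvel': array([-0.00162201,  0.001081  ,  0.00031088,  0.00011671, -0.00126267,
       -0.00045012]), 'joint_torque': array([-2.07930789e-03, -5.82718277e+01,  2.93066365e+01,  6.99753195e+00,
        7.07507323e-03, -1.52584389e-04]), 'tool_pos': array([0.25570159, 0.62415547, 0.22559634]), 'tcp_rot': array([ 3.08069800e+00, -6.06762174e-01, -3.18174862e-04]), 'contact_force': array([0.16978711, 0.20425079, 0.14722913]), 'moment': array([-0.01738473,  0.02269865,  0.01664426]), 'grip_force': 0.0, 'gripper_width': 0.08785063695007797}
0.0188 ['PlanningError', 'grasp_offset']
scene {'K': array([[452.46788086,   0.        , 318.31773669],
       [  0.        , 452.46788086, 240.99623004],
       [  0.        ,   0.        ,   1.        ]]), 'origin': array([ 1.22772287, -0.02353098,  0.56736943]), 'orientation': array([0.68257522, 0.77062461, 1.52987718])}
side {'K': array([[580.36967122,   0.        , 323.6591832 ],
       [  0.        , 580.36967122, 241.91065038],
       [  0.        ,   0.        ,   1.        ]]), 'origin': array([-0.15370164, -0.7931349 ,  0.80435496]), 'orientation': array([ 0.8556153 , -0.35206586, -0.77393668])}
wrist {'K': array([[354.44365668,   0.        , 318.66543855],
       [  0.        , 354.44365668, 242.5471383 ],
       [  0.        ,   0.        ,   1.        ]]), 'origin': array([0.33313719, 0.59346736, 0.38418094]), 'orientation': array([-0.20383936,  0.30185641, -1.94111573])}
```

View pics/scene0.png

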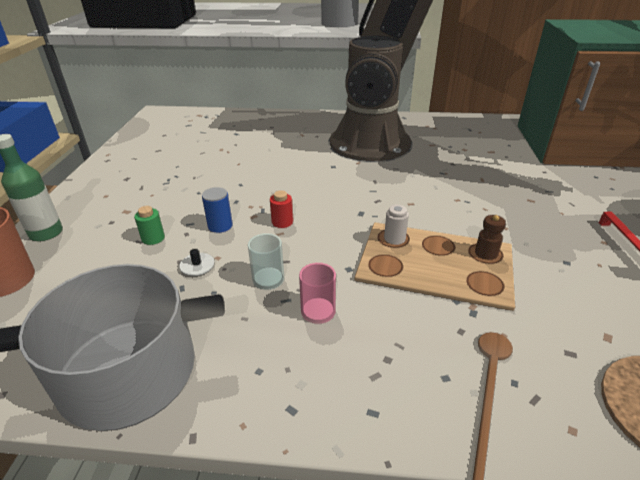

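View pics/side0.png

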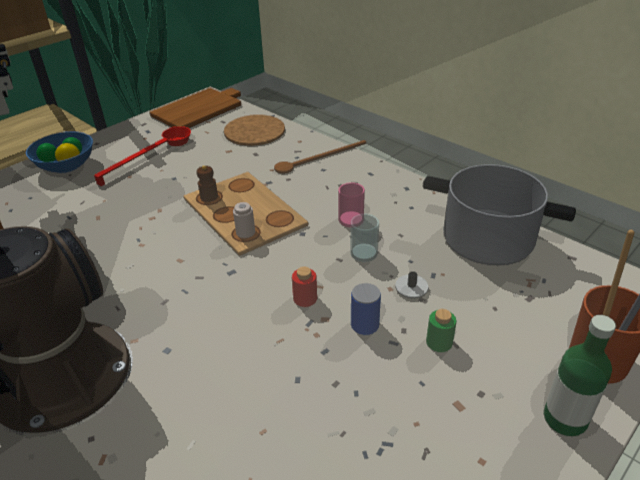

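The pictures show: the red chilli at scene (282,210) / side (305,287), the green oregano at (150,225)/(441,330), the tin at (217,210)/(366,308), the clear jar at (266,262)/(364,237), the pink decoy jar at (318,292), and the lid at (197,262)/(411,286). On the board, salt is at scene (397,225) and pepper at (490,238). The empty circles are (386,265), (439,245) and (485,283).

Run:
```python
from h import *
a=cap('scene');b=cap('side')
pts={'chilli stopper top':((280.5,195),(305,270)),'oreg stop':((147,211),(443,314)),'tin top':((216,195),(366,293)),
'jar rim':((265.5,244),(364,224)),'knob':((195.5,251),(412,274)),'c salt-back':((386,265),(280,218)),'c mid':((439,245),(222,211)),'c pep-back':((485.5,283.5),(241.5,185)),'salt top':((398,209),(242,206)),'pep top':((493,217),(206,169)),'pink rim':((318,273),(351,189))}
for k,(u,v) in pts.items(): print(k,tri([(a,u),(b,v)]).round(4))
# circles: project to board-plane for scene only
for k in ['c salt-back','c mid','c pep-back']: print(k,plane(a,pts[k][0],.012).round(4),plane(b,pts[k][1],.012).round(4))
```

```text
chilli stopper top [ 0.4256 -0.1865  0.0721]
oreg stop [ 0.5038 -0.4464  0.0699]
tin top [ 0.4479 -0.3183  0.0793]
jar rim [ 0.605  -0.1835  0.0802]
knob [ 0.5839 -0.3253  0.0386]
c salt-back [0.565  0.0343 0.0128]
c mid [0.4904 0.1459 0.0152]
c pep-back [0.6001 0.2113 0.0112]
salt top [0.477  0.0545 0.0831]
pep top [0.5114 0.2236 0.095 ]
pink rim [ 0.681  -0.0825  0.0858]
c salt-back [0.5641 0.0344 0.012 ] [0.5657 0.0351 0.012 ]
c mid [0.4934 0.141  0.012 ] [0.4943 0.1591 0.012 ]
c pep-back [0.6013 0.2108 0.012 ] [0.5994 0.2105 0.012 ]
```

```bash
cat >> h.py <<'E'
def go(*targets):
    """rows in tool axes (mm, rad) from measured pose to (x,y,z,alpha) targets"""
    s=sensors.observe(); R0=rot(s['tcp_rot'])
    print('t',round(s['clock'],2),'tcp',s['tool_pos'].round(4),'al',round(np.arctan2(R0[1,0],R0[0,0]),3),'w',round(s['gripper_width'],4))
    for x,y,z,al in targets:
        t=R0.T@(np.array([x,y,z])-s['tool_pos'])*1000
        rv=R.from_matrix(R0.T@(R.from_euler('z',al)*R.from_euler('x',np.pi)).as_matrix()).as_rotvec()
        print('t',t.round(1),'r',rv.round(3))
E
python3 -c "
from h import *
go((.6,.25,.23,-.2),(.43,-.1865,.2,-.2))"
```

```text
t 0.25 tcp [0.2558 0.6244 0.2261] al -0.389 w 0.088
t [460.4 216.   -3.7] r [ 0.001  0.    -0.189]
t [468.6 684.3  26.7] r [ 0.001  0.    -0.189]
```

Call:
{"name": "apply_moves", "arguments": {"series": [{"tx": 460, "ty": 216, "tz": -4, "rz": -0.19, "fingers": 1}, {"tx": 460, "ty": 216, "tz": -4, "rz": -0.19, "fingers": 1}, {"tx": 460, "ty": 216, "tz": -4, "rz": -0.19, "fingers": 1}, {"tx": 460, "ty": 216, "tz": -4, "rz": -0.19, "fingers": 1}, {"tx": 460, "ty": 216, "tz": -4, "rz": -0.19, "fingers": 1}, {"tx": 460, "ty": 216, "tz": -4, "rz": -0.19, "fingers": 1}, {"tx": 460, "ty": 216, "tz": -4, "rz": -0.19, "fingers": 1}, {"tx": 460, "ty": 216, "tz": -4, "rz": -0.19, "fingers": 1}, {"tx": 460, "ty": 216, "tz": -4, "rz": -0.19, "fingers": 1}, {"tx": 460, "ty": 216, "tz": -4, "rz": -0.19, "fingers": 1}, {"tx": 460, "ty": 216, "tz": -4, "rz": -0.19, "fingers": 1}, {"tx": 460, "ty": 216, "tz": -4, "rz": -0.19, "fingers": 1}]}}

```text
invalid input at $.series[0]: expected keys rx, ry, rz, tx, ty, tz, fingers
```

Call:
{"name": "apply_moves", "arguments": {"series": [{"rx": 0, "ry": 0, "rz": -0.19, "tx": 460, "ty": 216, "tz": -4, "fingers": 1}, {"rx": 0, "ry": 0, "rz": -0.19, "tx": 460, "ty": 216, "tz": -4, "fingers": 1}, {"rx": 0, "ry": 0, "rz": -0.19, "tx": 460, "ty": 216, "tz": -4, "fingers": 1}, {"rx": 0, "ry": 0, "rz": -0.19, "tx": 460, "ty": 216, "tz": -4, "fingers": 1}, {"rx": 0, "ry": 0, "rz": -0.19, "tx": 460, "ty": 216, "tz": -4, "fingers": 1}, {"rx": 0, "ry": 0, "rz": -0.19, "tx": 460, "ty": 216, "tz": -4, "fingers": 1}, {"rx": 0, "ry": 0, "rz": -0.19, "tx": 460, "ty": 216, "tz": -4, "fingers": 1}, {"rx": 0, "ry": 0, "rz": -0.19, "tx": 460, "ty": 216, "tz": -4, "fingers": 1}, {"rx": 0, "ry": 0, "rz": -0.19, "tx": 460, "ty": 216, "tz": -4, "fingers": 1}, {"rx": 0, "ry": 0, "rz": -0.19, "tx": 460, "ty": 216, "tz": -4, "fingers": 1}, {"rx": 0, "ry": 0, "rz": -0.19, "tx": 460, "ty": 216, "tz": -4, "fingers": 1}, {"rx": 0, "ry": 0, "rz": -0.19, "tx": 460, "ty": 216, "tz": -4, "fingers": 1}]}}

```text
clock: 1.45
tool_pos: [0.6006, 0.2485, 0.23]
tcp_rot: [3.125, -0.317, -0.001]
contact_force: [-0.6, 0.3, 0.5]
gripper_width: 0.0876
grip_force: 0.0
```

```bash
python3 -c "
from h import *
c=cap('wrist','w1.png'); print(c['origin'],rot(c['orientation']).round(3))
for p in [(.5645,.0345,.012),(.4945,.1404,.012),(.6,.211,.012),(.477,.054,.08),(.511,.224,.1)]: print(p,proj(c,p).round(1))
go((.56,.02,.22,-.2),(.43,-.1865,.2,-.2))"
```

```text
[0.68251711 0.2323929  0.38841959] [[-0.2    0.933  0.299]
 [-0.98  -0.19  -0.061]
 [-0.    -0.305  0.952]]
(0.5645, 0.0345, 0.012) [520.7 203.3]
(0.4945, 0.1404, 0.012) [429.4 280. ]
(0.6, 0.211, 0.012) [353.5 203.8]
(0.477, 0.054, 0.08) [541.1 308.3]
(0.511, 0.224, 0.1) [365.1 319.4]
t 1.5 tcp [0.5998 0.2497 0.2302] al -0.201 w 0.0872
t [  6.7 233.   10.2] r [ 0.     0.001 -0.001]
t [-79.5 461.3  30.4] r [ 0.     0.001 -0.001]
```

View pics/w1.png

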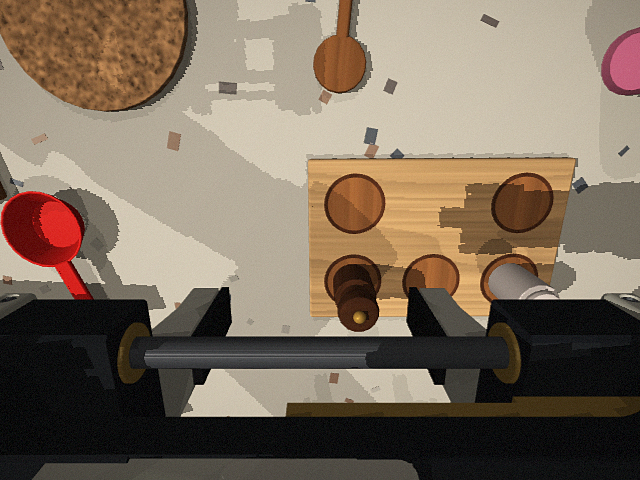

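The wrist view shows the empty circles at (355,204), (523,203) and (431,280), within about 2 px of where the two-view estimates predict. On to the pots, stopping short of the chilli for a close look.

Call:
{"name": "apply_moves", "arguments": {"series": [{"rx": 0, "ry": 0, "rz": 0, "tx": 7, "ty": 233, "tz": 10, "fingers": 1}, {"rx": 0, "ry": 0, "rz": 0, "tx": 7, "ty": 233, "tz": 10, "fingers": 1}, {"rx": 0, "ry": 0, "rz": 0, "tx": 7, "ty": 233, "tz": 10, "fingers": 1}, {"rx": 0, "ry": 0, "rz": 0, "tx": 7, "ty": 233, "tz": 10, "fingers": 1}, {"rx": 0, "ry": 0, "rz": 0, "tx": -80, "ty": 461, "tz": 20, "fingers": 1}, {"rx": 0, "ry": 0, "rz": 0, "tx": -80, "ty": 461, "tz": 20, "fingers": 1}, {"rx": 0, "ry": 0, "rz": 0, "tx": -80, "ty": 461, "tz": 20, "fingers": 1}, {"rx": 0, "ry": 0, "rz": 0, "tx": -80, "ty": 461, "tz": 20, "fingers": 1}, {"rx": 0, "ry": 0, "rz": 0, "tx": -80, "ty": 461, "tz": 20, "fingers": 1}, {"rx": 0, "ry": 0, "rz": 0, "tx": -80, "ty": 461, "tz": 20, "fingers": 1}, {"rx": 0, "ry": 0, "rz": 0, "tx": -80, "ty": 461, "tz": 20, "fingers": 1}]}}

```text
clock: 2.6
tool_pos: [0.4285, -0.1865, 0.2108]
tcp_rot: [-3.126, 0.314, -0.001]
contact_force: [0.4, -0.2, 0.1]
gripper_width: 0.0879
grip_force: 0.0
```

```bash
python3 -c "
from h import *
c=cap('wrist','w2.png')
for p in [(.4256,-.1865,.074),(.5038,-.4464,.074),(.448,-.318,.083),(.605,-.1835,.085),(.584,-.3253,.04)]: print(p,proj(c,p).round(1))
go((.43,-.19,.036,-.2))"
```

```text
(0.4256, -0.1865, 0.074) [320.1 233.8]
(0.5038, -0.4464, 0.074) [636.4  71.5]
(0.448, -0.318, 0.083) [475.5 179.6]
(0.605, -0.1835, 0.085) [264.6  -6.3]
(0.584, -0.3253, 0.04) [450.9   3.2]
t 2.65 tcp [ 0.4296 -0.1857  0.2109] al -0.2 w 0.0873
t [  1.1   4.2 174.9] r [-0.    -0.001  0.   ]
```

View pics/w2.png

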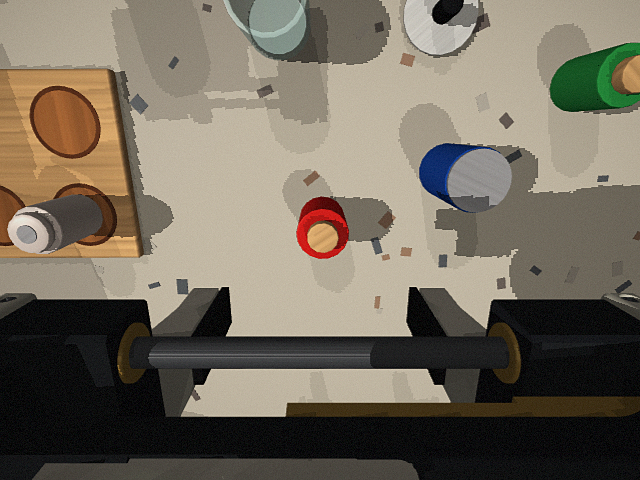

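The wrist view shows the chilli stopper at (323,238), 3–4 px from its prediction, and the tin top at (479,179). So the coarse estimates hold, and I'll refine the chilli from this pixel.

```bash
python3 -c "
from h import *
c=cap('wrist');f=cv2.cvtColor(c['frame'],cv2.COLOR_RGB2HSV)
m=cv2.inRange(f[180:280,280:370],(8,60,130),(25,200,255)); m=cv2.morphologyEx(m,cv2.MORPH_OPEN,np.ones((7,7)))
n,_,st,ce=cv2.connectedComponentsWithStats(m); print(st[1:],ce[1:]+[280,180])
i=1+st[1:,4].argmax(); uv=ce[i]+[280,180]
a=cap('scene');b=cap('side')
print(plane(c,uv,.074), tri([(a,(280.5,195)),(b,(305,270)),(c,uv)]))
P=plane(c,uv,.074); go((P[0],P[1],.036,-.2))"
```

```text
[[ 29  45  30  28 703]] [[323.26600284 238.51778094]]
[ 0.42202081 -0.18749936  0.074     ] [ 0.42356301 -0.18720959  0.07253076]
t 2.8 tcp [ 0.4308 -0.1847  0.2108] al -0.197 w 0.088
t [ -8.2   4.6 174.7] r [-0.    -0.001  0.003]
```

Call:
{"name": "apply_moves", "arguments": {"series": [{"rx": 0, "ry": 0, "rz": 0, "tx": -7, "ty": 4, "tz": 80, "fingers": 1}, {"rx": 0, "ry": 0, "rz": 0, "tx": -7, "ty": 4, "tz": 80, "fingers": 1}, {"rx": 0, "ry": 0, "rz": 0, "tx": -7, "ty": 4, "tz": 120, "fingers": 1}, {"rx": 0, "ry": 0, "rz": 0, "tx": -7, "ty": 4, "tz": 150, "fingers": 1}, {"rx": 0, "ry": 0, "rz": 0, "tx": -7, "ty": 4, "tz": 175, "fingers": 1}, {"rx": 0, "ry": 0, "rz": 0, "tx": -7, "ty": 4, "tz": 175, "fingers": 0}, {"rx": 0, "ry": 0, "rz": 0, "tx": -7, "ty": 4, "tz": 175, "fingers": 0}, {"rx": 0, "ry": 0, "rz": 0, "tx": -7, "ty": 4, "tz": 175, "fingers": 0}, {"rx": 0, "ry": 0, "rz": 0, "tx": -7, "ty": 4, "tz": 175, "fingers": 0}, {"rx": 0, "ry": 0, "rz": 0, "tx": -7, "ty": 4, "tz": 175, "fingers": 0}]}}

```text
clock: 3.8
tool_pos: [0.4234, -0.1883, 0.0367]
tcp_rot: [-3.126, 0.311, -0.004]
contact_force: [0.8, -0.7, -0.4]
gripper_width: 0.0534
grip_force: 0.0
```

```bash
python3 -c "
from h import *
print(sensors.observe()['grip_force']);a=[]
for i in range(3): cap('wrist'); a.append(sensors.observe()['tool_pos'])
print(np.array(a).round(4))
go((.423,-.1875,.17,-.2),(.565,.0345,.17,-.2),(.565,.0345,.05,-.2))"
```

```text
0.0
[[ 0.4231 -0.1883  0.0365]
 [ 0.4231 -0.1884  0.0364]
 [ 0.4231 -0.1884  0.0364]]
t 3.95 tcp [ 0.4231 -0.1884  0.0364] al -0.199 w 0.0474
t [-1.000e-01 -9.000e-01 -1.336e+02] r [-0.    -0.002  0.001]
t [  95.3 -246.5 -133.4] r [-0.    -0.002  0.001]
t [  95.1 -246.5  -13.4] r [-0.    -0.002  0.001]
```

Call:
{"name": "apply_moves", "arguments": {"series": [{"rx": 0, "ry": 0, "rz": 0, "tx": 0, "ty": 0, "tz": 0, "fingers": 0}, {"rx": 0, "ry": 0, "rz": 0, "tx": 0, "ty": 0, "tz": -45, "fingers": 0}, {"rx": 0, "ry": 0, "rz": 0, "tx": 0, "ty": 0, "tz": -90, "fingers": 0}, {"rx": 0, "ry": 0, "rz": 0, "tx": 0, "ty": 0, "tz": -130, "fingers": 0}, {"rx": 0, "ry": 0, "rz": 0, "tx": 15, "ty": -40, "tz": -130, "fingers": 0}, {"rx": 0, "ry": 0, "rz": 0, "tx": 32, "ty": -82, "tz": -130, "fingers": 0}, {"rx": 0, "ry": 0, "rz": 0, "tx": 48, "ty": -125, "tz": -130, "fingers": 0}, {"rx": 0, "ry": 0, "rz": 0, "tx": 64, "ty": -167, "tz": -130, "fingers": 0}, {"rx": 0, "ry": 0, "rz": 0, "tx": 80, "ty": -208, "tz": -130, "fingers": 0}, {"rx": 0, "ry": 0, "rz": 0, "tx": 95, "ty": -246, "tz": -130, "fingers": 0}, {"rx": 0, "ry": 0, "rz": 0, "tx": 95, "ty": -246, "tz": -130, "fingers": 0}, {"rx": 0, "ry": 0, "rz": 0, "tx": 95, "ty": -246, "tz": -130, "fingers": 0}]}}

```text
clock: 5.15
tool_pos: [0.564, 0.0348, 0.1648]
tcp_rot: [3.126, -0.31, -0.003]
contact_force: [-1.2, -0.0, -0.7]
gripper_width: 0.0475
grip_force: 30.0
```

```bash
python3 -c "
from h import *
cap('wrist','w3.png')
s=sensors.observe();print(s['grip_force'])
go((.565,.0345,.060,-.2),(.565,.0345,.0495,-.2))"
```

```text
29.999531507492065
t 5.2 tcp [0.5636 0.034  0.165 ] al -0.198 w 0.0476
t [  1.5  -0.8 105. ] r [0.001 0.001 0.002]
t [  1.5  -0.8 115.5] r [0.001 0.001 0.002]
```

View pics/w3.png

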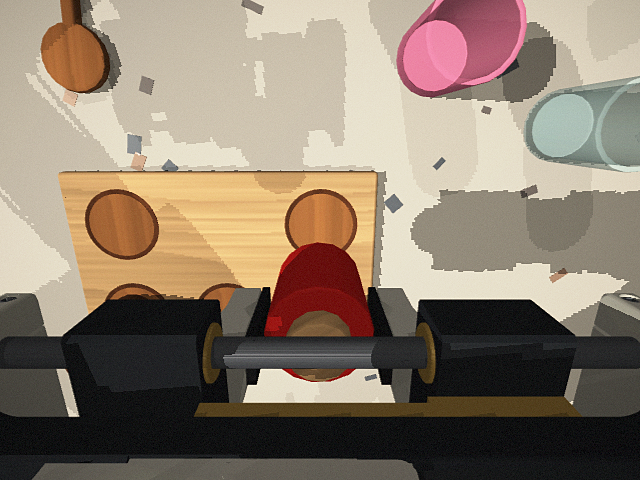

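The chilli is held upright between the pads around (320,310), with the target circle behind the salt ahead at (321,222). Lowering it now.

Call:
{"name": "apply_moves", "arguments": {"series": [{"rx": 0, "ry": 0, "rz": 0, "tx": 1, "ty": -1, "tz": 45, "fingers": 0}, {"rx": 0, "ry": 0, "rz": 0, "tx": 1, "ty": -1, "tz": 85, "fingers": 0}, {"rx": 0, "ry": 0, "rz": 0, "tx": 1, "ty": -1, "tz": 105, "fingers": 0}, {"rx": 0, "ry": 0, "rz": 0, "tx": 1, "ty": -1, "tz": 111, "fingers": 0}, {"rx": 0, "ry": 0, "rz": 0, "tx": 1, "ty": -1, "tz": 115, "fingers": 0}, {"rx": 0, "ry": 0, "rz": 0, "tx": 1, "ty": -1, "tz": 115, "fingers": 0}]}}

```text
clock: 5.8
tool_pos: [0.5659, 0.0346, 0.0514]
tcp_rot: [-3.126, 0.312, -0.002]
contact_force: [-0.7, 0.2, -0.9]
gripper_width: 0.0476
grip_force: 30.0
```

```bash
python3 -c "
from h import *
cap('wrist');print(sensors.observe()['contact_force']);go((.565,.0345,.0495,-.2))"
```

```text
[ 0.88125691 -0.00949962 -1.20574414]
t 5.85 tcp [0.5662 0.0348 0.0518] al -0.199 w 0.0475
t [-1.1  0.5  2.3] r [-0.001 -0.002  0.001]
```

Call:
{"name": "apply_moves", "arguments": {"series": [{"rx": 0, "ry": 0, "rz": 0, "tx": -1, "ty": 0, "tz": 1.5, "fingers": 0}, {"rx": 0, "ry": 0, "rz": 0, "tx": -1, "ty": 0, "tz": 3, "fingers": 0}, {"rx": 0, "ry": 0, "rz": 0, "tx": -1, "ty": 0, "tz": 3, "fingers": 0}, {"rx": 0, "ry": 0, "rz": 0, "tx": -1, "ty": 0, "tz": 3, "fingers": 0.8}, {"rx": 0, "ry": 0, "rz": 0, "tx": -1, "ty": 0, "tz": 3, "fingers": 0.8}, {"rx": 0, "ry": 0, "rz": 0, "tx": -1, "ty": 0, "tz": 3, "fingers": 0.8}, {"rx": 0, "ry": 0, "rz": 0, "tx": -1, "ty": 0, "tz": 3, "fingers": 0.8}, {"rx": 0, "ry": 0, "rz": 0, "tx": -1, "ty": 0, "tz": -40, "fingers": 0.8}, {"rx": 0, "ry": 0, "rz": 0, "tx": -1, "ty": 0, "tz": -80, "fingers": 0.8}, {"rx": 0, "ry": 0, "rz": 0, "tx": -1, "ty": 0, "tz": -120, "fingers": 0.8}, {"rx": 0, "ry": 0, "rz": 0, "tx": -1, "ty": 0, "tz": -160, "fingers": 1}]}}

```text
clock: 6.95
tool_pos: [0.5641, 0.0349, 0.2122]
tcp_rot: [3.126, -0.312, -0.0]
contact_force: [1.2, -0.4, -0.6]
gripper_width: 0.0741
grip_force: 0.0
```

```bash
python3 -c "
from h import *
c=cap('wrist');f=cv2.cvtColor(c['frame'],cv2.COLOR_RGB2HSV)
m=cv2.inRange(f,(0,180,60),(6,255,255))|cv2.inRange(f,(174,180,60),(180,255,255)); n,_,st,ce=cv2.connectedComponentsWithStats(m); i=1+st[1:,4].argmax(); print(st[i],ce[i])
x,y,w,h,_=st[i]
M=np.zeros_like(m);M[y:y+h,x:x+w]=255
mm=cv2.morphologyEx(cv2.inRange(f,(8,50,100),(25,200,255))&M,cv2.MORPH_OPEN,np.ones((5,5)));n,_,s2,c2=cv2.connectedComponentsWithStats(mm);print(s2[1:],c2[1:])
for k in c2[1:]: print(plane(c,k,.086))
go((.504,-.446,.2,-.2),(.52,-.15,.2,-.2))
"
```

```text
[ 291  193   55   64 1847] [318.13481321 221.29886302]
[[302 219  33  31 811]
 [291 244  12  13 121]
 [334 245  12  12 114]] [[317.6621455  234.22811344]
 [295.54545455 251.04132231]
 [340.35964912 251.42982456]]
[0.56429852 0.03646252 0.086     ]
[0.55340056 0.05782604 0.086     ]
[0.54557812 0.02055991 0.086     ]
t 7.0 tcp [0.5676 0.0353 0.2197] al -0.198 w 0.0771
t [ 31.9 484.5  18.4] r [-0.003 -0.009  0.002]
t [-10.5 191.1  18.9] r [-0.003 -0.009  0.002]
```

The chilli stands at (0.564, 0.036), about 2 mm from its circle's centre. Next is the oregano.

Call:
{"name": "apply_moves", "arguments": {"series": [{"rx": 0, "ry": 0, "rz": 0, "tx": 32, "ty": 484, "tz": 10, "fingers": 1}, {"rx": 0, "ry": 0, "rz": 0, "tx": 32, "ty": 484, "tz": 10, "fingers": 1}, {"rx": 0, "ry": 0, "rz": 0, "tx": 32, "ty": 484, "tz": 10, "fingers": 1}, {"rx": 0, "ry": 0, "rz": 0, "tx": 32, "ty": 484, "tz": 10, "fingers": 1}, {"rx": 0, "ry": 0, "rz": 0, "tx": 32, "ty": 484, "tz": 10, "fingers": 1}, {"rx": 0, "ry": 0, "rz": 0, "tx": 32, "ty": 484, "tz": 10, "fingers": 1}, {"rx": 0, "ry": 0, "rz": 0, "tx": 32, "ty": 484, "tz": 10, "fingers": 1}, {"rx": 0, "ry": 0, "rz": 0, "tx": 32, "ty": 484, "tz": 10, "fingers": 1}, {"rx": 0, "ry": 0, "rz": 0, "tx": 32, "ty": 484, "tz": 10, "fingers": 1}, {"rx": 0, "ry": 0, "rz": 0, "tx": 32, "ty": 484, "tz": 10, "fingers": 1}, {"rx": 0, "ry": 0, "rz": 0, "tx": 32, "ty": 484, "tz": 10, "fingers": 1}, {"rx": 0, "ry": 0, "rz": 0, "tx": 32, "ty": 484, "tz": 10, "fingers": 1}]}}

```text
clock: 8.2
tool_pos: [0.4995, -0.4465, 0.1995]
tcp_rot: [-3.125, 0.315, 0.002]
contact_force: [-0.1, 0.8, 0.1]
gripper_width: 0.0876
grip_force: 0.0
```

```bash
cat >> h.py <<'E'
def stopper(c,u,z,r=28):
    u=np.round(u).astype(int); f=cv2.cvtColor(c['frame'],cv2.COLOR_RGB2HSV)
    m=cv2.inRange(f,(8,50,100),(25,200,255)); M=np.zeros_like(m); cv2.circle(M,u.tolist(),r,255,-1)
    n,_,st,ce=cv2.connectedComponentsWithStats(cv2.morphologyEx(m&M,cv2.MORPH_OPEN,np.ones((5,5))))
    i=1+st[1:,4].argmax(); print('pred',u,'found',ce[i],st[i],plane(c,ce[i],z).round(4)); return ce[i]
E
python3 -c "
from h import *
c=cap('wrist');c=cap('wrist','w4.png');P=(.504,-.446,.074)
u=stopper(c,proj(c,P),.074);a=cap('scene');b=cap('side')
print(tri([(a,(147,211)),(c,u)]),tri([(b,(443,314)),(c,u)]))
q=plane(c,u,.074);go((q[0],q[1],.0365,-.2))"
```

```text
pred [319 229] found [323.49502488 230.        ] [308 215  32  31 804] [ 0.5027 -0.4495  0.074 ]
[ 0.50020338 -0.4485002   0.06717222] [ 0.50205149 -0.44893945  0.07242754]
t 8.4 tcp [ 0.5007 -0.4447  0.2008] al -0.197 w 0.0874
t [  2.8   4.3 164.3] r [ 0.    -0.     0.003]
```

```bash
python3 -c "
import cv2
i=cv2.imread('pics/scene0.png')[125:335,0:345]; cv2.imwrite('pics/crop.png',cv2.resize(i,None,fx=2.3,fy=2.3,interpolation=cv2.INTER_CUBIC))"
```

```text
(no output)
```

View pics/crop.png

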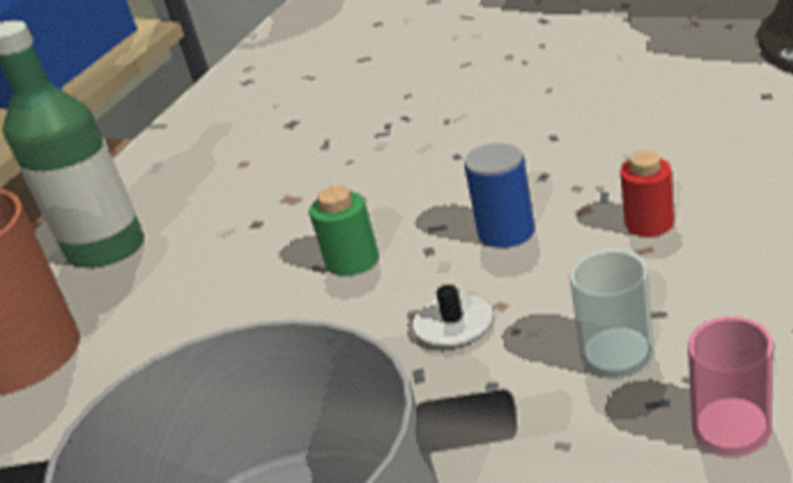

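Call:
{"name": "apply_moves", "arguments": {"series": [{"rx": 0, "ry": 0, "rz": 0, "tx": 3, "ty": 4, "tz": 50, "fingers": 1}, {"rx": 0, "ry": 0, "rz": 0, "tx": 3, "ty": 4, "tz": 90, "fingers": 1}, {"rx": 0, "ry": 0, "rz": 0, "tx": 3, "ty": 4, "tz": 130, "fingers": 1}, {"rx": 0, "ry": 0, "rz": 0, "tx": 3, "ty": 4, "tz": 164, "fingers": 1}, {"rx": 0, "ry": 0, "rz": 0, "tx": 3, "ty": 4, "tz": 164, "fingers": 1}, {"rx": 0, "ry": 0, "rz": 0, "tx": 3, "ty": 4, "tz": 164, "fingers": 0}, {"rx": 0, "ry": 0, "rz": 0, "tx": 3, "ty": 4, "tz": 164, "fingers": 0}, {"rx": 0, "ry": 0, "rz": 0, "tx": 3, "ty": 4, "tz": 164, "fingers": 0}, {"rx": 0, "ry": 0, "rz": 0, "tx": 3, "ty": 4, "tz": 164, "fingers": 0}, {"rx": 0, "ry": 0, "rz": 0, "tx": 3, "ty": 4, "tz": 164, "fingers": 0}, {"rx": 0, "ry": 0, "rz": 0, "tx": 3, "ty": 4, "tz": 164, "fingers": 0}, {"rx": 0, "ry": 0, "rz": 0, "tx": 3, "ty": 4, "tz": 164, "fingers": 0}]}}

```text
clock: 9.6
tool_pos: [0.5026, -0.4505, 0.0373]
tcp_rot: [3.126, -0.312, 0.001]
contact_force: [0.2, 0.4, 5.3]
gripper_width: 0.0475
grip_force: 30.0
```

```bash
python3 -c "
from h import *
cap('wrist');print(sensors.observe()['grip_force'])
go((.5027,-.4495,.2,-.2),(.69,-.15,.2,-.2),(.6005,.2108,.17,-.2))"
```

```text
30.00095307826996
t 9.65 tcp [ 0.5026 -0.4505  0.0373] al -0.199 w 0.0475
t [  -0.    -0.9 -162.7] r [ 0.    -0.001  0.001]
t [ 124.5 -331.5 -162.8] r [ 0.    -0.001  0.001]
t [ -34.5 -667.5 -133. ] r [ 0.    -0.001  0.001]
```

The crop shows that only the clear jar, crop (610,310) = scene (266,262), fits; the other one, at scene (318,292), is pink. The stoppered green pot is the oregano, not the labelled bottle. It is now gripped (47.5 mm, 30 N).

Call:
{"name": "apply_moves", "arguments": {"series": [{"rx": 0, "ry": 0, "rz": 0, "tx": 0, "ty": 0, "tz": -45, "fingers": 0}, {"rx": 0, "ry": 0, "rz": 0, "tx": 0, "ty": 0, "tz": -90, "fingers": 0}, {"rx": 0, "ry": 0, "rz": 0, "tx": 0, "ty": 0, "tz": -135, "fingers": 0}, {"rx": 0, "ry": 0, "rz": 0, "tx": -2, "ty": -40, "tz": -150, "fingers": 0}, {"rx": 0, "ry": 0, "rz": 0, "tx": -4, "ty": -85, "tz": -150, "fingers": 0}, {"rx": 0, "ry": 0, "rz": 0, "tx": -6, "ty": -130, "tz": -150, "fingers": 0}, {"rx": 0, "ry": 0, "rz": 0, "tx": -9, "ty": -175, "tz": -150, "fingers": 0}, {"rx": 0, "ry": 0, "rz": 0, "tx": -11, "ty": -220, "tz": -150, "fingers": 0}, {"rx": 0, "ry": 0, "rz": 0, "tx": -14, "ty": -265, "tz": -150, "fingers": 0}, {"rx": 0, "ry": 0, "rz": 0, "tx": -16, "ty": -310, "tz": -150, "fingers": 0}, {"rx": 0, "ry": 0, "rz": 0, "tx": -18, "ty": -355, "tz": -150, "fingers": 0}, {"rx": 0, "ry": 0, "rz": 0, "tx": -21, "ty": -400, "tz": -150, "fingers": 0}]}}

```text
clock: 10.85
tool_pos: [0.5605, -0.0521, 0.1863]
tcp_rot: [-3.126, 0.312, 0.001]
contact_force: [0.8, -0.0, -0.5]
gripper_width: 0.0473
grip_force: 30.0
```

Call:
{"name": "apply_moves", "arguments": {"series": [{"rx": 0, "ry": 0, "rz": 0, "tx": -2, "ty": -45, "tz": 0, "fingers": 0}, {"rx": 0, "ry": 0, "rz": 0, "tx": -4, "ty": -90, "tz": 0, "fingers": 0}, {"rx": 0, "ry": 0, "rz": 0, "tx": -7, "ty": -135, "tz": 0, "fingers": 0}, {"rx": 0, "ry": 0, "rz": 0, "tx": -9, "ty": -180, "tz": 0, "fingers": 0}, {"rx": 0, "ry": 0, "rz": 0, "tx": -11, "ty": -225, "tz": 0, "fingers": 0}, {"rx": 0, "ry": 0, "rz": 0, "tx": -13, "ty": -255, "tz": 0, "fingers": 0}, {"rx": 0, "ry": 0, "rz": 0, "tx": -14, "ty": -267, "tz": 0, "fingers": 0}, {"rx": 0, "ry": 0, "rz": 0, "tx": -14, "ty": -267, "tz": 0, "fingers": 0}]}}

```text
clock: 11.65
tool_pos: [0.5995, 0.212, 0.1856]
tcp_rot: [3.126, -0.309, -0.002]
contact_force: [-0.2, 0.2, -2.0]
gripper_width: 0.0475
grip_force: 30.0
```

```bash
python3 -c "
from h import *
for i in range(2): cap('wrist')
go((.6005,.211,.065,-.2),(.6005,.211,.0492,-.2))"
```

```text
t 11.75 tcp [0.5994 0.21   0.186 ] al -0.199 w 0.0471
t [  1.   -1.3 121. ] r [0.001 0.001 0.001]
t [  1.   -1.3 136.8] r [0.001 0.001 0.001]
```

Call:
{"name": "apply_moves", "arguments": {"series": [{"rx": 0, "ry": 0, "rz": 0, "tx": 1, "ty": -1, "tz": 45, "fingers": 0}, {"rx": 0, "ry": 0, "rz": 0, "tx": 1, "ty": -1, "tz": 90, "fingers": 0}, {"rx": 0, "ry": 0, "rz": 0, "tx": 1, "ty": -1, "tz": 121, "fingers": 0}, {"rx": 0, "ry": 0, "rz": 0, "tx": 1, "ty": -1, "tz": 129, "fingers": 0}, {"rx": 0, "ry": 0, "rz": 0, "tx": 1, "ty": -1, "tz": 133, "fingers": 0}, {"rx": 0, "ry": 0, "rz": 0, "tx": 1, "ty": -1, "tz": 134, "fingers": 0}, {"rx": 0, "ry": 0, "rz": 0, "tx": 1, "ty": -1, "tz": 134, "fingers": 0}]}}

```text
clock: 12.45
tool_pos: [0.6021, 0.2117, 0.0544]
tcp_rot: [-3.124, 0.312, -0.004]
contact_force: [0.9, 0.1, -1.0]
gripper_width: 0.0475
grip_force: 30.0
```

```bash
python3 -c "
from h import *
cap('wrist');print(sensors.observe()['contact_force']);go((.6005,.211,.0492,-.2))"
```

```text
[ 0.51480582 -0.26812504 -1.11597764]
t 12.5 tcp [0.602  0.2118 0.0545] al -0.199 w 0.0473
t [-1.3  1.1  5.2] r [-0.002 -0.002  0.001]
```

Call:
{"name": "apply_moves", "arguments": {"series": [{"rx": 0, "ry": 0, "rz": 0, "tx": -1, "ty": 1, "tz": 3, "fingers": 0}, {"rx": 0, "ry": 0, "rz": 0, "tx": -1, "ty": 1, "tz": 5, "fingers": 0}, {"rx": 0, "ry": 0, "rz": 0, "tx": -1, "ty": 1, "tz": 5.5, "fingers": 0}, {"rx": 0, "ry": 0, "rz": 0, "tx": -1, "ty": 1, "tz": 5.5, "fingers": 0}, {"rx": 0, "ry": 0, "rz": 0, "tx": -1, "ty": 1, "tz": 5.5, "fingers": 0.8}, {"rx": 0, "ry": 0, "rz": 0, "tx": -1, "ty": 1, "tz": 5.5, "fingers": 0.8}, {"rx": 0, "ry": 0, "rz": 0, "tx": -1, "ty": 1, "tz": 5.5, "fingers": 0.8}, {"rx": 0, "ry": 0, "rz": 0, "tx": -1, "ty": 1, "tz": 5.5, "fingers": 0.8}, {"rx": 0, "ry": 0, "rz": 0, "tx": -1, "ty": 1, "tz": -40, "fingers": 0.8}, {"rx": 0, "ry": 0, "rz": 0, "tx": -1, "ty": 1, "tz": -80, "fingers": 0.8}, {"rx": 0, "ry": 0, "rz": 0, "tx": -1, "ty": 1, "tz": -120, "fingers": 0.8}, {"rx": 0, "ry": 0, "rz": 0, "tx": -1, "ty": 1, "tz": -160, "fingers": 1}]}}

```text
clock: 13.7
tool_pos: [0.5996, 0.2104, 0.2141]
tcp_rot: [3.126, -0.312, -0.0]
contact_force: [1.2, 0.8, -0.0]
gripper_width: 0.0742
grip_force: 0.0
```

```bash
python3 -c "
from h import *
for i in range(3): c=cap('wrist')
stopper(c,proj(c,(.6005,.211,.086)),.086)
go((.6,-.05,.21,-1.0),(.605,-.1835,.19,-1.77))"
```

```text
pred [322 235] found [321.00933333 235.776     ] [306 222  31  29 750] [0.6002 0.2118 0.086 ]
t 13.85 tcp [0.6013 0.2114 0.216 ] al -0.199 w 0.084
t [ 50.3 256.5   5.1] r [-0.006 -0.003  0.801]
t [ 81.4 386.5  24.7] r [-0.007 -0.     1.571]
```

Call:
{"name": "apply_moves", "arguments": {"series": [{"rx": 0, "ry": 0, "rz": 1.57, "tx": 81, "ty": 386, "tz": 10, "fingers": 1}, {"rx": 0, "ry": 0, "rz": 1.57, "tx": 81, "ty": 386, "tz": 10, "fingers": 1}, {"rx": 0, "ry": 0, "rz": 1.57, "tx": 81, "ty": 386, "tz": 10, "fingers": 1}, {"rx": 0, "ry": 0, "rz": 1.57, "tx": 81, "ty": 386, "tz": 10, "fingers": 1}, {"rx": 0, "ry": 0, "rz": 1.57, "tx": 81, "ty": 386, "tz": 10, "fingers": 1}, {"rx": 0, "ry": 0, "rz": 1.57, "tx": 81, "ty": 386, "tz": 10, "fingers": 1}, {"rx": 0, "ry": 0, "rz": 1.57, "tx": 81, "ty": 386, "tz": 10, "fingers": 1}, {"rx": 0, "ry": 0, "rz": 1.57, "tx": 81, "ty": 386, "tz": 10, "fingers": 1}, {"rx": 0, "ry": 0, "rz": 1.57, "tx": 81, "ty": 386, "tz": 10, "fingers": 1}, {"rx": 0, "ry": 0, "rz": 1.57, "tx": 81, "ty": 386, "tz": 10, "fingers": 1}, {"rx": 0, "ry": 0, "rz": 1.57, "tx": 81, "ty": 386, "tz": 10, "fingers": 1}, {"rx": 0, "ry": 0, "rz": 1.57, "tx": 81, "ty": 386, "tz": 10, "fingers": 1}]}}

```text
clock: 15.05
tool_pos: [0.6023, -0.184, 0.2011]
tcp_rot: [1.988, -2.43, -0.002]
contact_force: [-0.4, 0.5, 0.4]
gripper_width: 0.088
grip_force: 0.0
```

```bash
python3 -c "
from h import *
cap('wrist');c=cap('wrist','w5.png')
print(proj(c,(.605,-.1835,.085)),proj(c,(.605,-.1835,.0)))
go((.605,-.1835,.045,-1.77))"
```

```text
[316.12954779 236.90127629] [316.46762924 213.25434326]
t 15.15 tcp [ 0.6026 -0.1838  0.2016] al -1.767 w 0.0877
t [ -0.7  -2.5 156.6] r [ 0.001 -0.     0.003]
```

View pics/w5.png

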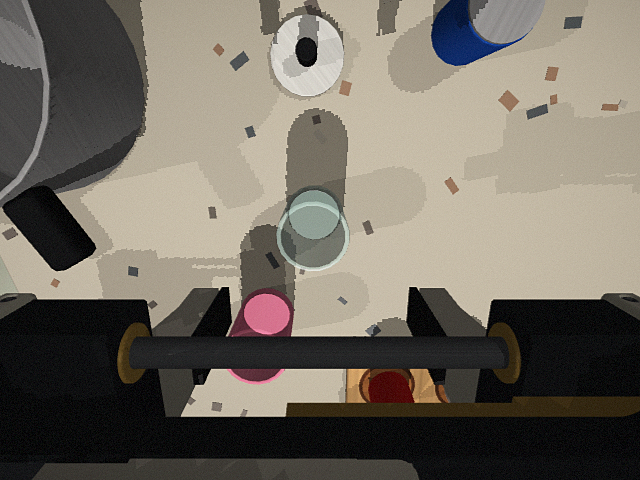

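The wrist view shows the clear jar's rim centred at (313.5,237) and its base at (314,214). The lid's knob is near (306,50), and the pink decoy at (260,340) is clear of the fingers.

```bash
python3 -c "
from h import *
c=cap('wrist');a=cap('scene');b=cap('side')
P=plane(c,(313.5,237),.085);print(P,plane(c,(314,214.5),.002),tri([(c,(313.5,237)),(a,(265.5,244)),(b,(364,224))]))
print('knob',plane(c,(307,48),.04))
go((P[0],P[1],.045,-1.77))"
```

```text
[ 0.60730677 -0.18365281  0.085     ] [ 0.60789202 -0.1829973   0.002     ] [ 0.60647278 -0.18285026  0.08036756]
knob [ 0.5841234 -0.3275227  0.04     ]
t 15.3 tcp [ 0.6029 -0.1837  0.2022] al -1.767 w 0.0875
t [ -0.9  -4.4 157.2] r [ 0.    -0.     0.003]
```

Call:
{"name": "apply_moves", "arguments": {"series": [{"rx": 0, "ry": 0, "rz": 0, "tx": -1, "ty": -4.5, "tz": 40, "fingers": 1}, {"rx": 0, "ry": 0, "rz": 0, "tx": -1, "ty": -4.5, "tz": 80, "fingers": 1}, {"rx": 0, "ry": 0, "rz": 0, "tx": -1, "ty": -4.5, "tz": 120, "fingers": 1}, {"rx": 0, "ry": 0, "rz": 0, "tx": -1, "ty": -4.5, "tz": 155, "fingers": 1}, {"rx": 0, "ry": 0, "rz": 0, "tx": -1, "ty": -4.5, "tz": 155, "fingers": 1}, {"rx": 0, "ry": 0, "rz": 0, "tx": -1, "ty": -4.5, "tz": 155, "fingers": 0}, {"rx": 0, "ry": 0, "rz": 0, "tx": -1, "ty": -4.5, "tz": 155, "fingers": 0}, {"rx": 0, "ry": 0, "rz": 0, "tx": -1, "ty": -4.5, "tz": 155, "fingers": 0}, {"rx": 0, "ry": 0, "rz": 0, "tx": -1, "ty": -4.5, "tz": 155, "fingers": 0}, {"rx": 0, "ry": 0, "rz": 0, "tx": -1, "ty": -4.5, "tz": 155, "fingers": 0}, {"rx": 0, "ry": 0, "rz": 0, "tx": -1, "ty": -4.5, "tz": 155, "fingers": 0}]}}

```text
clock: 16.4
tool_pos: [0.6083, -0.1838, 0.0493]
tcp_rot: [-1.991, 2.429, -0.002]
contact_force: [-1.6, 1.3, 7.1]
gripper_width: 0.0598
grip_force: 30.0
```

```bash
python3 -c "
from h import *
cap('wrist');cap('wrist');print(sensors.observe()['grip_force'])
go((.607,-.1836,.2,-1.77),(.55,-.05,.2,-1.77),(.4945,.1404,.2,-1.77))"
```

```text
30.003950614482164
t 16.5 tcp [ 0.6083 -0.1838  0.0493] al -1.768 w 0.0602
t [ 1.000e-01  1.000e+00 -1.507e+02] r [-0.002  0.     0.002]
t [-119.8   83.1 -150.9] r [-0.002  0.     0.002]
t [-295.6  174.9 -151. ] r [-0.002  0.     0.002]
```

Call:
{"name": "apply_moves", "arguments": {"series": [{"rx": 0, "ry": 0, "rz": 0, "tx": 0, "ty": 0, "tz": -40, "fingers": 0}, {"rx": 0, "ry": 0, "rz": 0, "tx": 0, "ty": 0, "tz": -80, "fingers": 0}, {"rx": 0, "ry": 0, "rz": 0, "tx": 0, "ty": 0, "tz": -120, "fingers": 0}, {"rx": 0, "ry": 0, "rz": 0, "tx": -25, "ty": 15, "tz": -150, "fingers": 0}, {"rx": 0, "ry": 0, "rz": 0, "tx": -62, "ty": 37, "tz": -150, "fingers": 0}, {"rx": 0, "ry": 0, "rz": 0, "tx": -100, "ty": 59, "tz": -150, "fingers": 0}, {"rx": 0, "ry": 0, "rz": 0, "tx": -138, "ty": 82, "tz": -150, "fingers": 0}, {"rx": 0, "ry": 0, "rz": 0, "tx": -176, "ty": 104, "tz": -150, "fingers": 0}, {"rx": 0, "ry": 0, "rz": 0, "tx": -214, "ty": 126, "tz": -150, "fingers": 0}, {"rx": 0, "ry": 0, "rz": 0, "tx": -250, "ty": 148, "tz": -150, "fingers": 0}, {"rx": 0, "ry": 0, "rz": 0, "tx": -280, "ty": 166, "tz": -150, "fingers": 0}, {"rx": 0, "ry": 0, "rz": 0, "tx": -295, "ty": 175, "tz": -150, "fingers": 0}]}}

```text
clock: 17.7
tool_pos: [0.4929, 0.1422, 0.1981]
tcp_rot: [-1.993, 2.427, 0.001]
contact_force: [1.5, 0.3, -2.2]
gripper_width: 0.0599
grip_force: 30.0
```

```bash
python3 -c "
from h import *
for i in range(4):c=cap('wrist','w6.png')
print(proj(c,(.4945,.1404,.012)))
go((.4945,.1404,.09,-1.77),(.4945,.1404,.0618,-1.77))"
```

```text
[318.18737308 215.54836261]
t 17.9 tcp [0.4938 0.1401 0.1978] al -1.768 w 0.0599
t [ -0.4  -0.6 107.8] r [-0.     0.     0.002]
t [ -0.4  -0.6 136. ] r [-0.     0.     0.002]
```

View pics/w6.png

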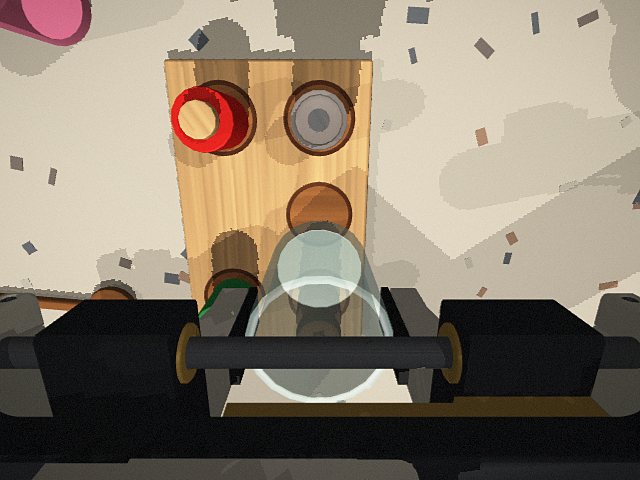

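The jar hangs upright in the pads, over its circle at (319,213). That is 1–2 px from the prediction (318,215.5), so I'm lowering it.

Call:
{"name": "apply_moves", "arguments": {"series": [{"rx": 0, "ry": 0, "rz": 0, "tx": 1, "ty": 0, "tz": 40, "fingers": 0}, {"rx": 0, "ry": 0, "rz": 0, "tx": 1, "ty": 0, "tz": 80, "fingers": 0}, {"rx": 0, "ry": 0, "rz": 0, "tx": 1, "ty": 0, "tz": 108, "fingers": 0}, {"rx": 0, "ry": 0, "rz": 0, "tx": 1, "ty": 0, "tz": 122, "fingers": 0}, {"rx": 0, "ry": 0, "rz": 0, "tx": 1, "ty": 0, "tz": 131, "fingers": 0}, {"rx": 0, "ry": 0, "rz": 0, "tx": 1, "ty": 0, "tz": 131, "fingers": 0}, {"rx": 0, "ry": 0, "rz": 0, "tx": 1, "ty": 0, "tz": 131, "fingers": 0}]}}

```text
clock: 18.6
tool_pos: [0.4945, 0.1387, 0.0672]
tcp_rot: [-1.99, 2.43, -0.0]
contact_force: [-0.5, 0.2, -0.9]
gripper_width: 0.0598
grip_force: 30.0
```

```bash
python3 -c "
from h import *
for i in range(2):c=cap('wrist')
print(sensors.observe()['contact_force']);go((.4945,.1399,.0612,-1.77))"
```

```text
[ 0.33980314  0.89906521 -1.77778624]
t 18.7 tcp [0.4946 0.1391 0.0676] al -1.769 w 0.0599
t [-0.7  0.3  6.4] r [-0.001  0.001  0.001]
```

Call:
{"name": "apply_moves", "arguments": {"series": [{"rx": 0, "ry": 0, "rz": 0, "tx": 0, "ty": 0, "tz": 3, "fingers": 0}, {"rx": 0, "ry": 0, "rz": 0, "tx": 0, "ty": 0, "tz": 6, "fingers": 0}, {"rx": 0, "ry": 0, "rz": 0, "tx": 0, "ty": 0, "tz": 6.5, "fingers": 0}, {"rx": 0, "ry": 0, "rz": 0, "tx": 0, "ty": 0, "tz": 6.5, "fingers": 0}, {"rx": 0, "ry": 0, "rz": 0, "tx": 0, "ty": 0, "tz": 6.5, "fingers": 0.9}, {"rx": 0, "ry": 0, "rz": 0, "tx": 0, "ty": 0, "tz": 6.5, "fingers": 0.9}, {"rx": 0, "ry": 0, "rz": 0, "tx": 0, "ty": 0, "tz": 6.5, "fingers": 0.9}, {"rx": 0, "ry": 0, "rz": 0, "tx": 0, "ty": 0, "tz": 6.5, "fingers": 0.9}, {"rx": 0, "ry": 0, "rz": 0, "tx": 0, "ty": 0, "tz": -35, "fingers": 0.9}, {"rx": 0, "ry": 0, "rz": 0, "tx": 0, "ty": 0, "tz": -75, "fingers": 0.9}, {"rx": 0, "ry": 0, "rz": 0, "tx": 0, "ty": 0, "tz": -115, "fingers": 0.9}, {"rx": 0, "ry": 0, "rz": 0, "tx": 0, "ty": 0, "tz": -155, "fingers": 0.9}]}}

```text
clock: 19.9
tool_pos: [0.4936, 0.1387, 0.2232]
tcp_rot: [1.991, -2.43, -0.0]
contact_force: [0.5, 1.0, -0.6]
gripper_width: 0.0784
grip_force: 0.0
```

```bash
python3 -c "
from h import *
for i in range(4):c=cap('wrist','w7.png')
print(proj(c,(.4945,.140,.097)))
go((.584,-.3265,.16,-1.77))"
```

```text
[320.8403358  231.60885656]
t 20.1 tcp [0.4941 0.1392 0.2223] al -1.769 w 0.0789
t [ 439.  -179.8   61.7] r [-0.001  0.002  0.001]
```

View pics/w7.png

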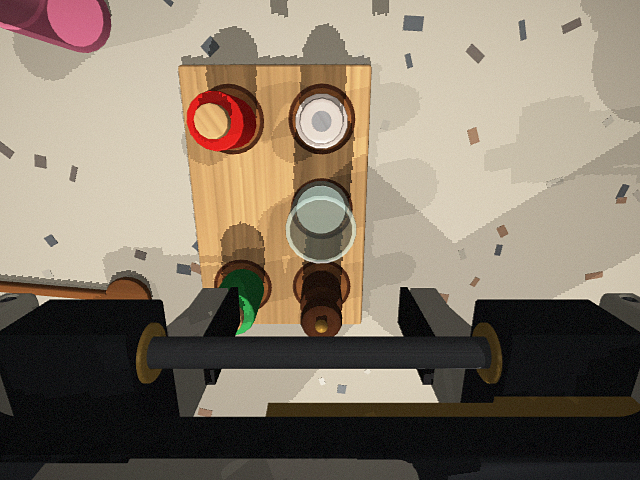

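```bash
python3 -c "
from h import *
a=cap('scene');b=cap('side');c=cap('wrist')
print('handle',tri([(a,(224,303)),(b,(423,182))]))
print('jar rim',plane(c,(321,230.5),.097))
go((.59,-.3265,.16,-.2))"
```

```text
handle [ 0.78121234 -0.20649657  0.10802069]
jar rim [0.49113179 0.13635457 0.097     ]
t 20.25 tcp [0.4932 0.1385 0.2202] al -1.769 w 0.0791
t [ 436.8 -186.6   60.5] r [ 0.003  0.    -1.569]
```

Call:
{"name": "apply_moves", "arguments": {"series": [{"rx": 0, "ry": 0, "rz": -1.57, "tx": 437, "ty": -187, "tz": 20, "fingers": 0.6}, {"rx": 0, "ry": 0, "rz": -1.57, "tx": 437, "ty": -187, "tz": 20, "fingers": 0.6}, {"rx": 0, "ry": 0, "rz": -1.57, "tx": 437, "ty": -187, "tz": 20, "fingers": 0.6}, {"rx": 0, "ry": 0, "rz": -1.57, "tx": 437, "ty": -187, "tz": 20, "fingers": 0.6}, {"rx": 0, "ry": 0, "rz": -1.57, "tx": 437, "ty": -187, "tz": 20, "fingers": 0.6}, {"rx": 0, "ry": 0, "rz": -1.57, "tx": 437, "ty": -187, "tz": 20, "fingers": 0.6}, {"rx": 0, "ry": 0, "rz": -1.57, "tx": 437, "ty": -187, "tz": 20, "fingers": 0.6}, {"rx": 0, "ry": 0, "rz": -1.57, "tx": 437, "ty": -187, "tz": 20, "fingers": 0.6}, {"rx": 0, "ry": 0, "rz": -1.57, "tx": 437, "ty": -187, "tz": 40, "fingers": 0.6}, {"rx": 0, "ry": 0, "rz": -1.57, "tx": 437, "ty": -187, "tz": 60, "fingers": 0.6}, {"rx": 0, "ry": 0, "rz": -1.57, "tx": 437, "ty": -187, "tz": 60, "fingers": 0.6}, {"rx": 0, "ry": 0, "rz": -1.57, "tx": 437, "ty": -187, "tz": 60, "fingers": 0.6}]}}

```text
clock: 21.45
tool_pos: [0.589, -0.3292, 0.1559]
tcp_rot: [-3.125, 0.309, 0.012]
contact_force: [-0.0, 1.1, 0.1]
gripper_width: 0.0526
grip_force: 0.0
```

```bash
python3 -c "
from h import *
for i in range(4):c=cap('wrist','w8.png')
print(proj(c,(.584,-.3265,.04)),proj(c,(.584,-.3265,.01)))
go((.584,-.3265,.016,-.2))"
```

```text
[321.01302028 243.21996903] [320.83579294 232.97374336]
t 21.65 tcp [ 0.5909 -0.3261  0.1605] al -0.201 w 0.0527
t [ -6.4   1.8 144.5] r [-0.     0.002 -0.001]
```

View pics/w8.png

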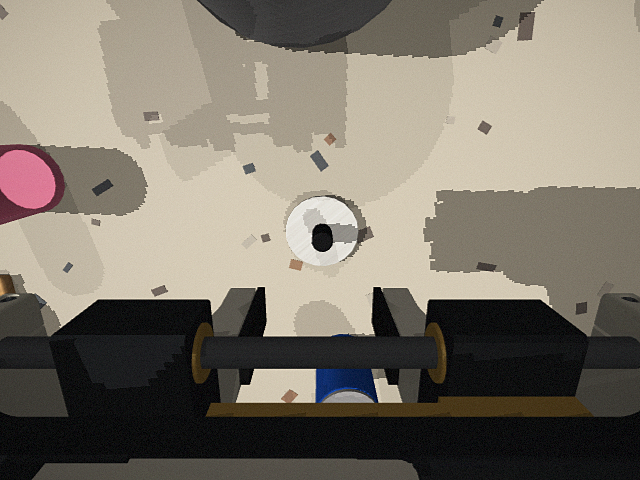

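The lid's disc is centred at (321,231.5) with the knob at (322,241), within 2 px of prediction, and the fingers have free room on both sides. Going down, with the last few mm under check.

Call:
{"name": "apply_moves", "arguments": {"series": [{"rx": 0, "ry": 0, "rz": 0, "tx": -5, "ty": 1, "tz": 40, "fingers": 0.5}, {"rx": 0, "ry": 0, "rz": 0, "tx": -5, "ty": 1, "tz": 80, "fingers": 0.5}, {"rx": 0, "ry": 0, "rz": 0, "tx": -5, "ty": 1, "tz": 115, "fingers": 0.5}, {"rx": 0, "ry": 0, "rz": 0, "tx": -5, "ty": 1, "tz": 132, "fingers": 0.5}, {"rx": 0, "ry": 0, "rz": 0, "tx": -5, "ty": 1, "tz": 138, "fingers": 0.5}, {"rx": 0, "ry": 0, "rz": 0, "tx": -5, "ty": 1, "tz": 138, "fingers": 0.5}]}}

```text
clock: 22.25
tool_pos: [0.5862, -0.3257, 0.0234]
tcp_rot: [3.126, -0.311, -0.001]
contact_force: [0.0, 1.1, -0.1]
gripper_width: 0.0437
grip_force: 0.0
```

```bash
python3 -c "
from h import *
for i in range(3):c=cap('wrist')
go((.585,-.3265,.016,-.2))"
```

```text
t 22.4 tcp [ 0.5873 -0.3264  0.0254] al -0.199 w 0.0437
t [-2.3  0.6  9.4] r [ 0.    -0.003  0.001]
```

Call:
{"name": "apply_moves", "arguments": {"series": [{"rx": 0, "ry": 0, "rz": 0, "tx": -2, "ty": 0.5, "tz": 4, "fingers": 0.5}, {"rx": 0, "ry": 0, "rz": 0, "tx": -2, "ty": 0.5, "tz": 8, "fingers": 0.5}, {"rx": 0, "ry": 0, "rz": 0, "tx": -2, "ty": 0.5, "tz": 8, "fingers": 0.5}, {"rx": 0, "ry": 0, "rz": 0, "tx": -2, "ty": 0.5, "tz": 8, "fingers": 0}, {"rx": 0, "ry": 0, "rz": 0, "tx": -2, "ty": 0.5, "tz": 8, "fingers": 0}, {"rx": 0, "ry": 0, "rz": 0, "tx": -2, "ty": 0.5, "tz": 8, "fingers": 0}, {"rx": 0, "ry": 0, "rz": 0, "tx": -2, "ty": 0.5, "tz": 8, "fingers": 0}, {"rx": 0, "ry": 0, "rz": 0, "tx": -2, "ty": 0.5, "tz": 8, "fingers": 0}, {"rx": 0, "ry": 0, "rz": 0, "tx": -2, "ty": 0.5, "tz": 8, "fingers": 0}]}}

```text
clock: 23.3
tool_pos: [0.5841, -0.3265, 0.0156]
tcp_rot: [3.126, -0.312, 0.0]
contact_force: [-0.0, 0.6, -0.0]
gripper_width: 0.0175
grip_force: 30.0
```

```bash
python3 -c "
from h import *
for i in range(3):c=cap('wrist')
print(sensors.observe()['grip_force'],sensors.observe()['contact_force'])
go((.585,-.3265,.22,-.2),(.493,.1385,.22,-.2))"
```

```text
30.000074207782745 [-0.45465412 -0.32635898  0.88391949]
t 23.45 tcp [ 0.5841 -0.3265  0.0156] al -0.199 w 0.0171
t [ 9.000e-01 -2.000e-01 -2.044e+02] r [ 0.    -0.     0.001]
t [-181.1 -437.8 -204.4] r [ 0.    -0.     0.001]
```

Call:
{"name": "apply_moves", "arguments": {"series": [{"rx": 0, "ry": 0, "rz": 0, "tx": 0, "ty": 0, "tz": -40, "fingers": 0}, {"rx": 0, "ry": 0, "rz": 0, "tx": 0, "ty": 0, "tz": -80, "fingers": 0}, {"rx": 0, "ry": 0, "rz": 0, "tx": 0, "ty": 0, "tz": -120, "fingers": 0}, {"rx": 0, "ry": 0, "rz": 0, "tx": 0, "ty": 0, "tz": -160, "fingers": 0}, {"rx": 0, "ry": 0, "rz": 0, "tx": -10, "ty": -25, "tz": -190, "fingers": 0}, {"rx": 0, "ry": 0, "rz": 0, "tx": -26, "ty": -62, "tz": -200, "fingers": 0}, {"rx": 0, "ry": 0, "rz": 0, "tx": -43, "ty": -103, "tz": -200, "fingers": 0}, {"rx": 0, "ry": 0, "rz": 0, "tx": -60, "ty": -145, "tz": -200, "fingers": 0}, {"rx": 0, "ry": 0, "rz": 0, "tx": -77, "ty": -187, "tz": -200, "fingers": 0}, {"rx": 0, "ry": 0, "rz": 0, "tx": -94, "ty": -229, "tz": -200, "fingers": 0}, {"rx": 0, "ry": 0, "rz": 0, "tx": -112, "ty": -271, "tz": -200, "fingers": 0}, {"rx": 0, "ry": 0, "rz": 0, "tx": -129, "ty": -313, "tz": -200, "fingers": 0}]}}

```text
clock: 24.65
tool_pos: [0.5185, 0.0075, 0.2157]
tcp_rot: [-3.126, 0.312, -0.0]
contact_force: [1.3, -0.7, -0.6]
gripper_width: 0.0174
grip_force: 30.0
```

Call:
{"name": "apply_moves", "arguments": {"series": [{"rx": 0, "ry": 0, "rz": 0, "tx": -17, "ty": -42, "tz": 0, "fingers": 0}, {"rx": 0, "ry": 0, "rz": 0, "tx": -34, "ty": -84, "tz": 0, "fingers": 0}, {"rx": 0, "ry": 0, "rz": 0, "tx": -46, "ty": -112, "tz": 0, "fingers": 0}, {"rx": 0, "ry": 0, "rz": 0, "tx": -52, "ty": -125, "tz": 0, "fingers": 0}, {"rx": 0, "ry": 0, "rz": 0, "tx": -52, "ty": -125, "tz": 0, "fingers": 0}, {"rx": 0, "ry": 0, "rz": 0, "tx": -52, "ty": -125, "tz": 0, "fingers": 0}]}}

```text
clock: 25.25
tool_pos: [0.493, 0.1384, 0.2154]
tcp_rot: [3.126, -0.311, -0.001]
contact_force: [-1.1, -0.8, -0.5]
gripper_width: 0.0176
grip_force: 30.0
```

```bash
python3 -c "
from h import *
for i in range(2):c=cap('wrist','w9.png')
a=cap('scene','s9.png');b=cap('side','d9.png')
for P in [(.494,.139,.097),(.494,.139,.012)]: print([proj(k,P).round(1) for k in (a,b,c)])
t=sensors.observe()['tool_pos']; L=t-[0,0,.0156]+[0,0,.008]; print([proj(k,L).round(1) for k in (a,b,c)])
A=a['frame'][130:310,330:530];B=b['frame'][100:280,130:330]
cv2.imwrite('pics/m9.png',cv2.resize(np.hstack([A,B])[:,:,::-1],None,fx=2,fy=2,interpolation=cv2.INTER_CUBIC))
go((.494,.139,.12,-.2))"
```

```text
[array([444.7, 209.4]), array([222.7, 183.8]), array([318. , 235.9])]
[array([438. , 245.1]), array([227.4, 214.3]), array([318.2, 212.5])]
[array([453.8, 155.6]), array([216.2, 140.3]), array([320.3, 298.1])]
t 25.45 tcp [0.4933 0.1377 0.2155] al -0.2 w 0.017
t [ 0.4 -1.5 95.5] r [ 0.  0. -0.]
```

View pics/m9.png

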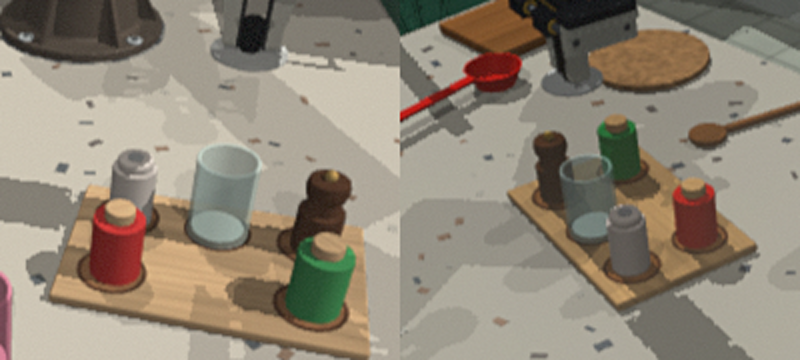

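Both views agree: the jar's rim is at scene (443.5,210) against a predicted (444.7,209.4), and the held lid is level at scene (454.5,156). Both axes are near (0.493, 0.138), so I'm lowering in stages.

Call:
{"name": "apply_moves", "arguments": {"series": [{"rx": 0, "ry": 0, "rz": 0, "tx": 0, "ty": -0.5, "tz": 35, "fingers": 0}, {"rx": 0, "ry": 0, "rz": 0, "tx": 0, "ty": -0.5, "tz": 65, "fingers": 0}, {"rx": 0, "ry": 0, "rz": 0, "tx": 0, "ty": -0.5, "tz": 85, "fingers": 0}, {"rx": 0, "ry": 0, "rz": 0, "tx": 0, "ty": -0.5, "tz": 93, "fingers": 0}, {"rx": 0, "ry": 0, "rz": 0, "tx": 0, "ty": -0.5, "tz": 93, "fingers": 0}, {"rx": 0, "ry": 0, "rz": 0, "tx": 0, "ty": -0.5, "tz": 93, "fingers": 0}]}}

```text
clock: 26.05
tool_pos: [0.494, 0.1392, 0.1235]
tcp_rot: [-3.126, 0.312, -0.002]
contact_force: [0.4, 0.6, 0.0]
gripper_width: 0.0175
grip_force: 30.0
```

```bash
python3 -c "
from h import *
for i in range(2):cap('wrist')
a=cap('scene');b=cap('side')
A=a['frame'][170:270,390:490];B=b['frame'][140:240,175:275]
cv2.imwrite('pics/m10.png',cv2.resize(np.hstack([A,B])[:,:,::-1],None,fx=4,fy=4,interpolation=cv2.INTER_CUBIC))
print(sensors.observe()['contact_force']);go((.493,.138,.1066,-.2))"
```

```text
[0.75803992 0.01105752 0.27565889]
t 26.25 tcp [0.4938 0.1395 0.1236] al -0.199 w 0.0171
t [-0.5  1.7 17. ] r [-0.001 -0.001  0.001]
```

View pics/m10.png

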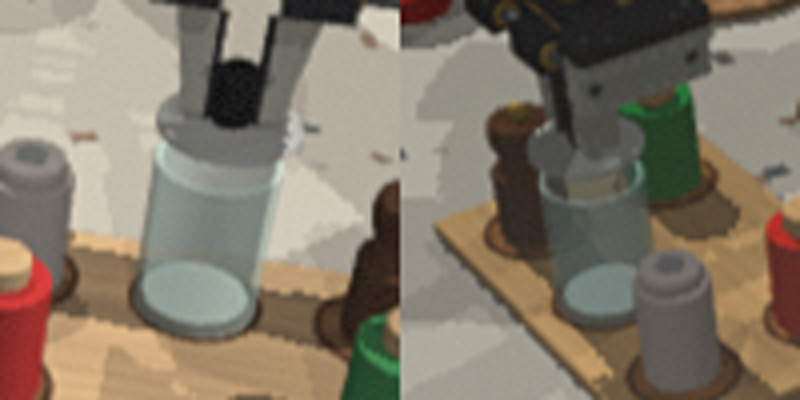

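The lid hovers just above the mouth. Its disc at crop (230,135) sits about 1.5–2 mm to +y of the jar's axis in both views, so I'll shift 2 mm to −y and seat it.

Call:
{"name": "apply_moves", "arguments": {"series": [{"rx": 0, "ry": 0, "rz": 0, "tx": 0.5, "ty": 2, "tz": 0, "fingers": 0}, {"rx": 0, "ry": 0, "rz": 0, "tx": 0.5, "ty": 2, "tz": 4, "fingers": 0}, {"rx": 0, "ry": 0, "rz": 0, "tx": 0.5, "ty": 2, "tz": 8, "fingers": 0}, {"rx": 0, "ry": 0, "rz": 0, "tx": 0.5, "ty": 2, "tz": 12, "fingers": 0}, {"rx": 0, "ry": 0, "rz": 0, "tx": 0.5, "ty": 2, "tz": 14, "fingers": 0}, {"rx": 0, "ry": 0, "rz": 0, "tx": 0.5, "ty": 2, "tz": 14, "fingers": 0}, {"rx": 0, "ry": 0, "rz": 0, "tx": 0.5, "ty": 2, "tz": 14, "fingers": 0}]}}

```text
clock: 26.95
tool_pos: [0.4934, 0.1372, 0.1085]
tcp_rot: [3.126, -0.312, -0.0]
contact_force: [-0.2, 0.6, -0.6]
gripper_width: 0.0174
grip_force: 30.0
```

```bash
python3 -c "
from h import *
for i in range(2):cap('wrist')
print(sensors.observe()['contact_force']);go((.493,.138,.1066,-.2))"
```

```text
[ 0.1225514   0.02041438 -0.88983434]
t 27.05 tcp [0.4934 0.1372 0.1086] al -0.199 w 0.0173
t [-0.6 -0.7  2. ] r [-0.    -0.     0.001]
```

Plug is inside the mouth with no contact force. Last 2.5 mm, then release.

Call:
{"name": "apply_moves", "arguments": {"series": [{"rx": 0, "ry": 0, "rz": 0, "tx": 0, "ty": 0, "tz": 1.5, "fingers": 0}, {"rx": 0, "ry": 0, "rz": 0, "tx": 0, "ty": 0, "tz": 2.5, "fingers": 0}, {"rx": 0, "ry": 0, "rz": 0, "tx": 0, "ty": 0, "tz": 2.5, "fingers": 0}, {"rx": 0, "ry": 0, "rz": 0, "tx": 0, "ty": 0, "tz": 2.5, "fingers": 0.5}, {"rx": 0, "ry": 0, "rz": 0, "tx": 0, "ty": 0, "tz": 2.5, "fingers": 0.5}, {"rx": 0, "ry": 0, "rz": 0, "tx": 0, "ty": 0, "tz": 2.5, "fingers": 0.5}, {"rx": 0, "ry": 0, "rz": 0, "tx": 0, "ty": 0, "tz": 2.5, "fingers": 0.5}, {"rx": 0, "ry": 0, "rz": 0, "tx": 0, "ty": 0, "tz": -40, "fingers": 0.5}, {"rx": 0, "ry": 0, "rz": 0, "tx": 0, "ty": 0, "tz": -80, "fingers": 0.5}, {"rx": 0, "ry": 0, "rz": 0, "tx": 0, "ty": 0, "tz": -120, "fingers": 0.5}, {"rx": 0, "ry": 0, "rz": 0, "tx": 0, "ty": 0, "tz": -120, "fingers": 0.5}]}}

```text
clock: 28.15
tool_pos: [0.4961, 0.1384, 0.2344]
tcp_rot: [-3.121, 0.31, -0.013]
contact_force: [-0.2, 0.1, -0.6]
gripper_width: 0.0438
grip_force: 0.0
```

```bash
python3 -c "
from h import *
for i in range(3):c=cap('wrist')
a=cap('scene');b=cap('side')
A=a['frame'][170:310,350:530];B=b['frame'][130:270,150:330]
cv2.imwrite('pics/m11.png',cv2.resize(np.vstack([np.hstack([A,B]),c['frame'][100:240,140:500]])[:,:,::-1],None,fx=2.1,fy=2.1,interpolation=cv2.INTER_CUBIC))
for P in [(.494,.1395,.131),(.494,.1395,.101),(.494,.1395,.012)]: print([proj(k,P).round(1) for k in (a,b,c)])"
```

```text
[array([447.8, 193.9]), array([220.6, 170.7]), array([317.1, 244.5])]
[array([445.3, 207.6]), array([222.4, 182.2]), array([317.3, 233.5])]
[array([438.3, 245.1]), array([227.2, 214.2]), array([317.9, 210.6])]
```

View pics/m11.png

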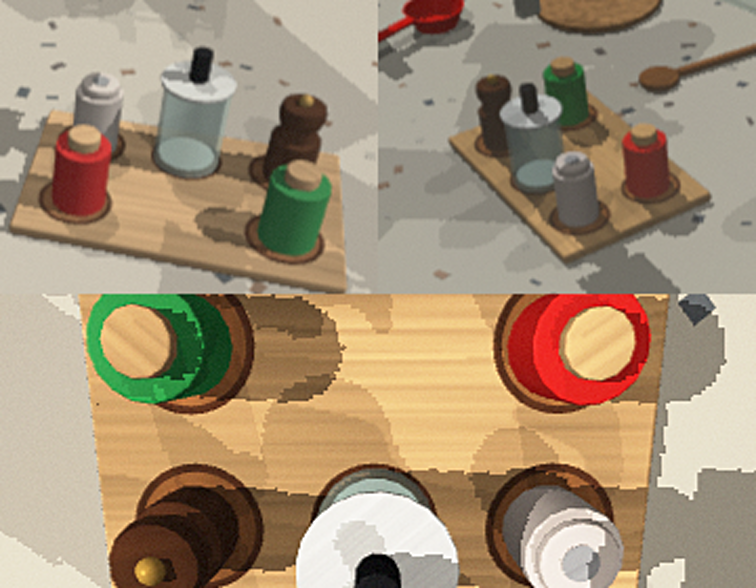

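The final views show the lid flat on the jar's rim (disc at scene (444,209), as predicted for seated). The jar, chilli and oregano are each centred in their rings, the salt and pepper look undisturbed, and the gripper is clear. Handing in.

```bash
python3 -c "
from plant import finish_job
print(finish_job())"
```

```text
the job is handed in; nothing more can be done
None
```

I handed the job in after about 28 s of robot time: the jar is on the middle circle with its lid seated flat, the chilli is behind the salt, and the oregano is behind the pepper; by the last camera views all are centred within a few mm, and no verdict came back.

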